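# Cam coupling onto the purge-air dryer

### The arm

A 6-joint arm with a two-finger parallel gripper is mounted at the origin on the work surface. World frame = base frame: x ahead of the robot, y to its left, z up, the work surface at z = 0. Lengths are in m, angles in rad, forces in N, time in s.
With the tool pointing down it reaches from about 0.4 to 0.825 m from the base axis. Payload 7 kg.
Tool frame: the origin (TCP) lies at the very end of the fingers, on their centre line; the grasp point (between the pads) lies arm.hold_point_z behind it (arm.hold_point_z is the distance from the TCP to the grasp point, in m); z points along the fingers, y is the line along which they close (so a half turn about z gives the same grasp; the last joint's range is limited). The gripper opens to 88 mm and grips with 3 to 60 N. Pads are 19 mm wide; open, the fingers measure 130 mm over their backs; the gripper's body (78 mm by 193 mm) begins 47 mm behind the grasp point.
Start: joints at [-0.902, 0.359, 0.012, 0, -1.224, -0.288], TCP at [0.251, -0.627, 0.227] pointing down, gripper open.
Joint ranges: [-3.07, 3.07], [-1.43, 2.12], [-1.02, 1.25], [-3.03, 1.67], [-3.05, -0], [-3.03, 3.03]. Speed limits (rad/s): [2.39, 2.39, 3.01, 3.14, 3.14, 3.14].

### API

Orientations are given as [roll, pitch, yaw] about the fixed x, y, z axes, in that order (R = Rz(yaw) Ry(pitch) Rx(roll)).
In Python, from station import arm gives the robot as it stands.
- The arm moves only by the shell command python3 -m creep [FORCE], which reads ROWS from standard input. ROWS is a JSON object with one list for each field, all of the same length, 1 to 20, a row being the entries at one place: jaw (the finger opening in m), x, y, z (the shift in fractions of the full range, 1 being 100 cm), twist (a turn about the tool's z in parts of the range, where 1.0 means pi rad); each row is the pose to reach, as a shift and turn from the pose commanded when the command began, along the tool's axes at that moment; what a row does not reach only later rows make up. A row lasts 1/12 s, in which the tool goes at most 0.0417 m and 0.125 rad, less where a joint would pass 70% of its speed; a pose out of reach is approached as far as the arm can. The fingers move at their own pace and stop on an object; FORCE is the grip in N (left out, the last holds). Time passes only in rows, so rows that do not move let the fingers close. It prints the time, the measured TCP pose, the force, the opening and the grip force at its end. A shift or turn number past 1, either way, is cut back to 1. Input that does not fit is refused with a message, and nothing moves.
- arm.get_state(): the state, without advancing time (a new reading comes with each control period).
- arm.grab_frame(name): name is "scene" or "top" or "wrist"; returns the picture (480x640x3 uint8, red, green, blue); there is no depth.
- arm.camera_params(name): a dict with "fx", "fy", "cx", "cy" (pixels), "D" ([k1, k2, p1, p2, k3] as OpenCV has them; the pictures are not rectified), "T" (4x4, takes a point from camera to world coordinates); the wrist camera has in their place "hand_eye" (4x4, takes a point from camera to tool coordinates, whose origin is the TCP and whose axes are the flange's). Camera axes: x right, y down, z forward; pixel columns grow to the right and rows downward; lengths in m; the calibration is good to about 2 mm. A picture is of the moment at which its call begins: read the wrist's pose just before it. camera_params takes no time and is no camera call.
- arm.job_done(): hands the job in; it is judged then, once.
The state is a dict: "t": time; "q": joint angles; "qd": joint speeds; "joint_efforts": joint torques, N m; "eef_pos": TCP position; "ee_rot": TCP orientation; "force": force on the tool from outside, world axes, zero at the start; "moment": the same for the moment, N m; "width": finger opening in m; "gripper_force": force on a finger pad.
Only numpy, scipy, OpenCV 4.12 (cv2) and the standard library are available. Lean on these libraries where they do the work, as an engineer would, in place of code of your own. Each camera call takes 0.05 s, during which the arm holds its last target. There are 200 camera calls.

### The job

Fit the aluminium cam coupling onto the grooved brass adaptor on top of the air dryer: feel for the fit, push it straight down until it is fully home with both yellow cam arms still up, and then swing the two arms all the way down one after the other, the first right down before you touch the second, and let go. Work gently: while fitting it never load the adaptor with more than about 2 kg of force, sideways or down, press the arms with no more than about 1 kg, and leave the other things on the bench where they are.

Things in the scene. Friction and masses are not known exactly. Their poses are not given: they have to be found in the camera images.
- dryer: fixed low box, 230 x 230 x 50 mm, cream on a dark blue skirt; origin at the centre of its underside, z up, x and y along its sides. It carries the brass adaptor.
- port (a point): centre of the steel pad on the dryer's top, 50 mm above the bench; axes as the dryer's. The upright brass adaptor stands here, but on an eccentric bush: its true axis is 6 to 7 mm off this point in an unknown direction, and stays there; allowed forces do not shift it. Allowed contact force between coupling and adaptor: 25 N.
- seat (a point): fixed point 35 mm above port: where the centre of the coupling's rim lies when fully home (but off sideways as the adaptor is). Adaptor measured from here: bush 68 mm and flange 54 mm across up to -23 mm, body 40 mm across from there to 8 mm, groove 26 mm across from 8 to 23 mm, lip 40 mm across from 23 to 30 mm.
- nose (a point): nominal centre of the adaptor's flat nose top, 81 mm above port (true axis off as said there). The nose tapers from 40 mm across, 16 mm lower, to 21 mm here. A black plug 18 mm across stands 6 to 9 mm proud of it; a steady push of about 6 N slides it in until flush, and it stays where pushed, without springing back.
- coupling: loose aluminium coupling, about 0.4 kg, standing mouth down on a grey mat 6 mm thick; origin at the centre of its lower rim, z up, cam arms on its +y and -y sides. Sleeve 52 mm across, 54 mm high, open below: bore 42 mm across (1 mm play all round on the adaptor), 46 mm deep. Fits at any yaw. Fully home, the bore's roof is on the adaptor's nose.
- grip (a point): grip point on the coupling's axis, 76 mm above its rim, in the grip block: 30 mm (x) by 26 mm (y), from 54 to 88 mm above the rim, grasped across x from above. Axes as the coupling's.
- cam_a (a joint): yellow cam arm on the coupling's +y side; pin along x at y = 29 mm, 28 mm above the rim; 75 mm long, 14 wide, end pad 24 wide, 6 thick. 0 = open, outwards and 35 degrees up; grows as it swings down; 1.22 rad = fully down on its stop, 35 degrees below level. Stiff (2 N at the pad), stays as left. The cam catches only if the coupling is within 4 mm of home, else it jams.
- cam_b (a joint): the same arm on the coupling's -y side (pin at y = -29 mm). Pressing either arm onto its stop with more than about 15 N wrenches and overloads the adaptor
- tip_a (a point): centre of the end pad of cam_a, 67 mm from its pin
- tip_b (a point): centre of the end pad of cam_b, 67 mm from its pin
- gasket: spare black rubber ring, 42 mm across, 6 mm high, lying on the mat; bystander; origin centre of underside
- plain_cap: spare blue plastic screw cap, 34 mm across, 20 mm high, on the mat; bystander; origin centre of underside
- bottle: amber bottle with blue cap, 64 mm across, 150 mm high; bystander; origin centre of underside
- jar: white jar with black lid, 60 mm across, 80 mm high; bystander; origin centre of underside
- beaker: glass beaker, 72 mm across, 90 mm high; bystander; origin centre of underside
- screwdriver: screwdriver lying on the bench; bystander
- dish: white ceramic dish, 80 mm across, 30 mm high; bystander; origin centre of underside
There are look-alikes about, which are no part of the job. Of the things shaped like the coupling, the aluminium one is meant.

How it is judged:
On the way, in this order (a step that is already met when the one before it is completed fails the run):
1. the coupling is pushed fully home on the adaptor (within 2 mm), upright, both arms still up (z of coupling in the frame of port between 0.032 and 0.037 m and horizontal distance between coupling and port below 0.01 m and angle between coupling's own z axis and vertical below 0.07 rad and value of joint each of cam_a, cam_b below 0.45 rad), for 0.2 s.
2. one cam arm is fully down, the other still up, the coupling home (z of coupling in the frame of port between 0.032 and 0.037 m and horizontal distance between coupling and port below 0.01 m and ((value of joint cam_a above 1.1 rad and value of joint cam_b below 0.45 rad) or (value of joint cam_b above 1.1 rad and value of joint cam_a below 0.45 rad))), for 0.1 s.
3. both cam arms are fully down (value of joint each of cam_a, cam_b above 1.1 rad), for 0.1 s.
At the end, for the whole second after the job is handed in: The coupling sits on the adaptor, its rim within 2 mm of home (35 mm above port), within 10 mm sideways of port, upright within 4 degrees, at rest and released, with both cam arms down (joints above 1.10 rad) (all of step 3 and z of coupling in the frame of port between 0.032 and 0.037 m and horizontal distance between coupling and port below 0.01 m and angle between coupling's own z axis and vertical below 0.07 rad and linear speed of coupling below 0.01 m/s and contact force between the fingers and coupling below 0.1 N); the robot touches nothing.
It fails at once if the coupling is pressed against the adaptor or dryer, down or sideways, with more than 25 N while it is being fitted (both arms up) (contact force between coupling and dryer above 25 N and value of joint each of cam_a, cam_b below 0.45 rad).
It fails at once if an arm is leant on so hard that the coupling wrenches the adaptor with more than 80 N in all (contact force between coupling and dryer above 80 N).
It fails at once if a bystander is moved by more than 25 mm (distance of any of gasket, plain_cap, bottle, jar, beaker, screwdriver, dish from where it was at the start of the episode above 0.025 m).
It also fails if it takes over 72 s, if anything falls off the work surface, if the arm or the gripper's body presses on something with over 40 N, if the wrist force passes 120 N, or if a joint passes its speed limit or range.

## Working session

There is one attempt and no reset: what is moved stays moved. The work goes in short steps, Python scripts to look and compute and a shell command to move; the robot and the scene stay as the last step left them, time stands still between calls to the robot, and variables do not carry over. Pictures are saved under pics/ and viewed, at most 10 in all, crops included, and the job is handed in when it is done.

```bash
mkdir -p pics; ls
python3 - <<'E'
from station import arm
import cv2,json
for n in("scene","top"):
    cv2.imwrite(f"pics/{n}0.png",arm.grab_frame(n)[:,:,::-1])
    p=arm.camera_params(n);print(n,{k:(v.tolist() if hasattr(v,'tolist') else v) for k,v in p.items()})
p=arm.camera_params("wrist");print(p)
print(arm.hold_point_z,arm.get_state())
E
```

```text
pics
scene {'fx': 452.74744919517224, 'fy': 452.74744919517224, 'cx': 308.1629709803097, 'cy': 241.83557360289862, 'D': [-0.0039848826623773365, 0.0, 0.0, 0.0, 0.0], 'T': [[0.7174028319114879, 0.5432950439493544, -0.4360775985824621, 0.9295085627919213], [0.6965838009052939, -0.5685837782503366, 0.43758827158289565, -0.41329934933079404], [-0.010207109370998623, -0.6176916563550469, -0.7863541394229747, 0.8800617017372184], [0.0, 0.0, 0.0, 1.0]]}
top {'fx': 605.9856051826238, 'fy': 605.9856051826238, 'cx': 317.525859317875, 'cy': 236.6237318055633, 'D': [-0.10654737051863762, 0.0, 0.0, 0.0, 0.0], 'T': [[-0.02867510002686964, -0.9801419138666074, 0.1962130661305548, 0.19825786241458337], [-0.9995272946023781, 0.030292743597608023, 0.005247573742286974, 0.008714455653046722], [-0.011087199073714665, -0.1959698404531525, -0.9805472429462367, 1.6569445498156563], [0.0, 0.0, 0.0, 1.0]]}
{'fx': 366.0383252215483, 'fy': 366.0383252215483, 'cx': 315.04007997993364, 'cy': 240.9401090866457, 'D': array([-0.02203903,  0.        ,  0.        ,  0.        ,  0.        ]), 'hand_eye': array([[-1.1
[... 325 characters left out ...]
]])}
0.0188 {'t': 0.1, 'q': array([-9.01911994e-01,  3.59294142e-01,  1.11681889e-02, -2.92117463e-04,
       -1.22413490e+00, -2.88092443e-01]), 'qd': array([-2.31014402e-03, -9.13845509e-04, -1.22704119e-06,  1.98793740e-03,
        3.58894914e-04, -1.47390970e-03]), 'joint_efforts': array([-1.60344749e-03, -5.84160340e+01,  2.93753529e+01,  7.01553494e+00,
        1.01760085e-02, -5.83852352e-05]), 'eef_pos': array([ 0.2506675 , -0.62625598,  0.22574072]), 'ee_rot': array([ 3.14011045e+00, -1.52832250e-04, -2.76090010e+00]), 'force': array([ 0.33448612, -0.89222662, -0.38159047]), 'moment': array([-0.01680055, -0.04953676, -0.01428183]), 'gripper_force': 0.0, 'width': 0.08762594781771231}
```

View pics/scene0.png

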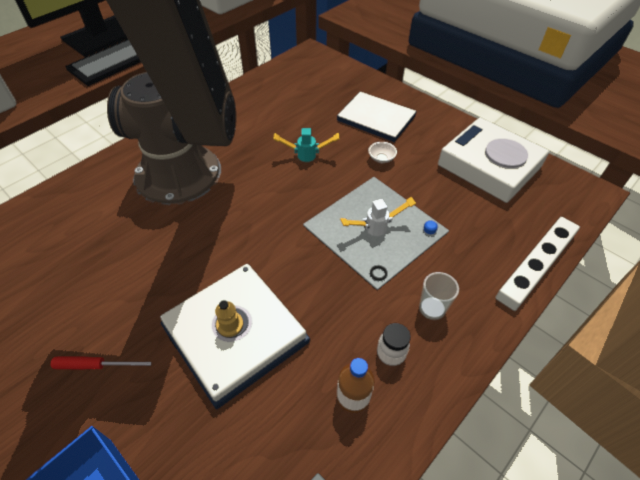

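View pics/top0.png

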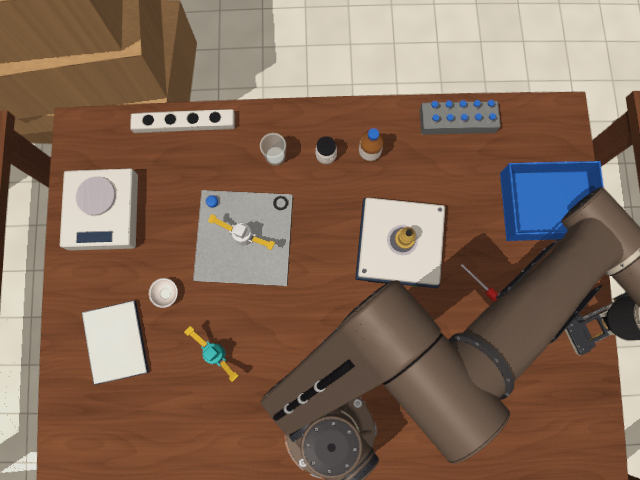

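Look-alikes: aluminium coupling at scene (378,218) / top (240,232), which is the one meant. The teal one at scene (306,147) / top (212,353) is the look-alike. The blue cap and gasket on the mat are bystanders. Next, a close crop to check.

Run:
```python
import cv2,numpy as np
t=cv2.imread("pics/top0.png");s=cv2.imread("pics/scene0.png")
def c(im,x,y,w,h,k): return cv2.resize(im[y:y+h,x:x+w],None,fx=k,fy=k,interpolation=cv2.INTER_CUBIC)
a=c(t,200,205,80,60,5);b=c(t,352,192,100,100,3)[:300,:];b=cv2.copyMakeBorder(b,0,0,0,100,0)
d=c(s,330,185,100,75,4);e=c(s,190,285,80,60,5)
cv2.imwrite("pics/m1.png",np.vstack([np.hstack([a,b]),np.hstack([d,e])]))
```

```text
(no output)
```

View pics/m1.png

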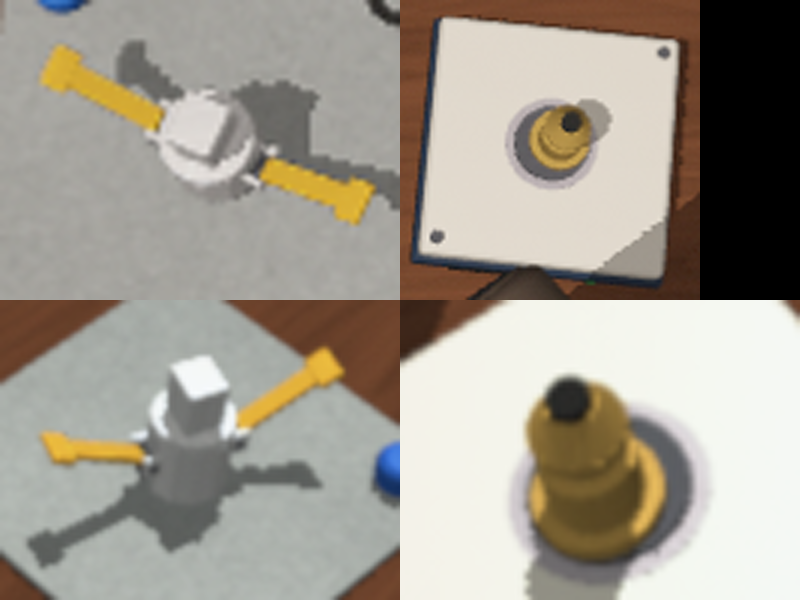

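Top-left of the crop shows the aluminium coupling, with its block top at about (239,229) in the top view and its pads at (212.4,218.6) and (270.8,245). The brass adaptor's plug is at top (408.7,232.3) and scene (223.6,304.2).

```bash
cat > h.py <<'E'
from station import arm
import cv2,numpy as np
def ray(name,px,pose=None):
    p=arm.camera_params(name);K=np.array([[p["fx"],0,p["cx"]],[0,p["fy"],p["cy"]],[0,0,1]])
    u=cv2.undistortPoints(np.array([[px]],float),K,np.array(p["D"]))[0,0]
    T=np.array(p["T"]) if pose is None else pose@p["hand_eye"]
    return T[:3,3],T[:3,:3]@np.r_[u,1]
def atz(name,px,z,pose=None):
    o,d=ray(name,px,pose);return (o+d*(z-o[2])/d[2]).round(4)
def tri(rs):
    A=b=0
    for o,d in rs:
        d=d/np.linalg.norm(d);M=np.eye(3)-np.outer(d,d);A=A+M;b=b+M@o
    return np.linalg.solve(A,b).round(4)
def pose():
    from scipy.spatial.transform import Rotation as R
    s=arm.get_state();T=np.eye(4);T[:3,:3]=R.from_euler("xyz",s["ee_rot"]).as_matrix();T[:3,3]=s["eef_pos"];return T
def project(name,X,T=None):
    p=arm.camera_params(name);K=np.array([[p["fx"],0,p["cx"]],[0,p["fy"],p["cy"]],[0,0,1]])
    T=np.linalg.inv(np.array(p["T"]) if T is None else T@p["hand_eye"])
    return cv2.projectPoints(np.array(X,float).reshape(-1,3),cv2.Rodrigues(T[:3,:3])[0],T[:3,3],K,np.array(p["D"]))[0][:,0]
E
python3 - <<'E'
from h import *
print("block top",atz("top",(239.2,229),.094),atz("scene",(379.6,205),.094),tri([ray("top",(239.2,229)),ray("scene",(379.6,205))]))
a=atz("top",(212.4,218.6),.072);b=atz("top",(270.8,245),.072);print("tips",a,b,(a+b)/2,np.linalg.norm(a-b),np.degrees(np.arctan2(*(a-b)[[1,0]])))
print("plug",atz("top",(408.7,232.3),.1385),atz("scene",(223.6,304.2),.1385),tri([ray("top",(408.7,232.3)),ray("scene",(223.6,304.2))]))
print("pad",atz("top",(402.5,239.5),.05))
T=pose();print(T[:3,:3].round(3))
for n,w in(("beaker",(273,160)),("gasket",(281,203)),("cap",(212,201)),("bottle",(373,134)),("jar",(326,155)),):print(n,atz("top",w,0.02))
for c in((365,199),(445,206),(439,286),(357.5,278)):print("dryer corner",atz("top",c,.05))
E
```

```text
block top [0.538  0.2236 0.094 ] [0.5384 0.2194 0.094 ] [0.5376 0.223  0.091 ]
tips [0.5737 0.2993 0.072 ] [0.4965 0.1423 0.072 ] [0.5351 0.2208 0.072 ] 0.17495382247896157 63.815743386731825
plug [ 0.5062 -0.2169  0.1385] [ 0.5072 -0.2179  0.1385] [ 0.5064 -0.2173  0.137 ]
pad [ 0.5048 -0.2121  0.05  ]
[[-0.928 -0.372 -0.001]
 [-0.372  0.928  0.001]
 [ 0.     0.001 -1.   ]]
beaker [0.7512 0.1373 0.02  ]
gasket [0.6246 0.1166 0.02  ]
cap [0.6368 0.3103 0.02  ]
bottle [ 0.8201 -0.1497  0.02  ]
jar [ 0.7611 -0.0133  0.02  ]
dryer corner [ 0.6208 -0.1157  0.05  ]
dryer corner [ 0.5945 -0.3342  0.05  ]
dryer corner [ 0.3755 -0.3028  0.05  ]
dryer corner [ 0.404  -0.0861  0.05  ]
```

The rows are not in the units I measure in: turns go in shares of pi rad. I convert before sending: -0.737 rad / 3.1416 = -0.2346.

```bash
echo '{"jaw": [0.088,0.088,0.088,0.088,0.088,0.088,0.088,0.088,0.088,0.088,0.088,0.088,0.088,0.088,0.088,0.088,0.088,0.088,0.088,0.088],"x": [-0.581,-0.581,-0.581,-0.581,-0.581,-0.581,-0.581,-0.581,-0.581,-0.581,-0.581,-0.581,-0.581,-0.581,-0.581,-0.581,-0.581,-0.581,-0.581,-0.581],"y": [0.681,0.681,0.681,0.681,0.681,0.681,0.681,0.681,0.681,0.681,0.681,0.681,0.681,0.681,0.681,0.681,0.681,0.681,0.681,0.681],"z": [0,0,0,0,0,0,0,0,0,0,0,0,0,0,0,0,0,0,0,0],"twist": [-0.2346,-0.2346,-0.2346,-0.2346,-0.2346,-0.2346,-0.2346,-0.2346,-0.2346,-0.2346,-0.2346,-0.2346,-0.2346,-0.2346,-0.2346,-0.2346,-0.2346,-0.2346,-0.2346,-0.2346]}' | python3 -m creep
```

```text
t: 1.77
eef_pos: [0.5173, 0.1651, 0.2264]
ee_rot: [3.141, -0.0, -2.023]
force: [1.0, -0.1, 0.2]
width: 0.0872
gripper_force: 0.0
```

```bash
echo '{"jaw": [0.088,0.088,0.088,0.088],"x": [-0.03,-0.06,-0.06,-0.06],"y": [0.004,0.007,0.007,0.007],"z": [0,0,0,0],"twist": [0,0,0,0]}' | python3 -m creep
python3 - <<'E'
from h import *
T=pose();im=arm.grab_frame("wrist");cv2.imwrite("pics/w1.png",im[:,:,::-1]);print(T.round(4).tolist())
print(project("wrist",[[.537,.222,.094],[.537,.222,.06]],T))
E
```

```text
t: 2.1
eef_pos: [0.5372, 0.2212, 0.2253]
ee_rot: [3.141, -0.002, -2.022]
force: [-0.5, -1.0, 0.4]
width: 0.0879
gripper_force: 0.0
[[-0.4361, -0.8999, -0.0017, 0.5372], [-0.8999, 0.4361, -0.0012, 0.2212], [0.0018, 0.001, -1.0, 0.2253], [0.0, 0.0, 0.0, 1.0]]
[[314.96045869 232.00842655]
 [314.95502033 221.86965402]]
```

View pics/w1.png

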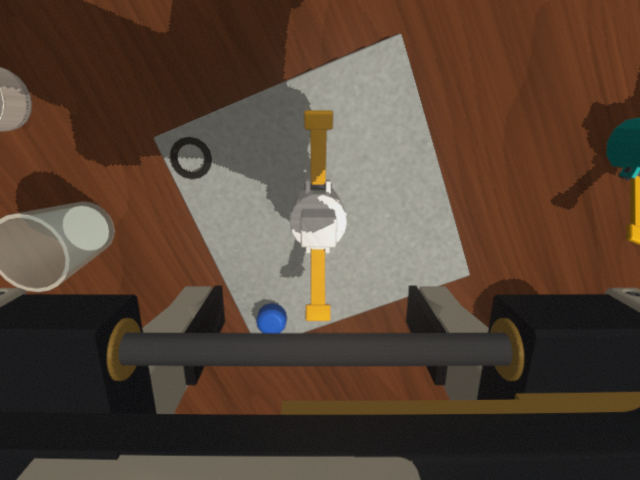

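Run:
```python
from h import *
T=pose()
a=atz("wrist",(318.3,312.5),.072,T);b=atz("wrist",(319.3,120),.072,T)
print(a,b,(a+b)/2,np.linalg.norm(a-b),np.degrees(np.arctan2(*(a-b)[[1,0]])))
print(atz("wrist",(319,229),.094,T), T[:3,:3].T@((a+b)/2-T[:3,3]))
```

```text
[0.5713 0.2991 0.072 ] [0.4952 0.1437 0.072 ] [0.53325 0.2214  0.072  ] 0.17303285815127717 63.90882402030316
[0.5327 0.2202 0.094 ] [0.00020995 0.00366684 0.15368184]
```

```bash
echo '{"jaw": [0.088,0.088,0.088,0.088,0.088,0.088,0.04,0.026,0.026,0.026,0.026,0.026,0.026,0.026],"x": [0.0005,0.0005,0.0005,0.0005,0.0005,0.0005,0.0005,0.0005,0.0005,0.0005,0.0005,0.0005,0.0005,0.0005],"y": [0.003,0.003,0.003,0.003,0.003,0.003,0.003,0.003,0.003,0.003,0.003,0.003,0.003,0.003],"z": [0.04,0.08,0.12,0.145,0.16,0.16,0.16,0.16,0.16,0.16,0.16,0.16,0.16,0.16],"twist": [0,0,0,0,0,0,0,0,0,0,0,0,0,0]}' | python3 -m creep 45
```

```text
t: 3.32
eef_pos: [0.5344, 0.2209, 0.0667]
ee_rot: [-3.142, 0.0, -2.024]
force: [-1.2, 0.1, 0.3]
width: 0.04
gripper_force: 0.0
```

```bash
echo '{"jaw": [0.02,0.02,0.02,0.02,0.02,0.02,0.02,0.02],"x": [0,0,0,0,0,0,0,0],"y": [0,0,0,0,0,0,0,0],"z": [0.002,0.002,0.002,0.002,0.002,0.002,0.002,0.002],"twist": [0,0,0,0,0,0,0,0]}' | python3 -m creep 45; echo '{"jaw": [0.02,0.02,0.02,0.02,0.02,0.02,0.02,0.02],"x": [0,0,0,0,0,0,0,0],"y": [0,0,0,0,0,0,0,0],"z": [-0.01,-0.04,-0.08,-0.12,-0.16,-0.18,-0.18,-0.18],"twist": [0,0,0,0,0,0,0,0]}' | python3 -m creep 45
```

```text
t: 3.98
eef_pos: [0.5341, 0.2206, 0.0643]
ee_rot: [3.141, -0.001, -2.024]
force: [-0.7, -0.2, -3.9]
width: 0.0296
gripper_force: 45.0
t: 4.65
eef_pos: [0.5344, 0.2209, 0.2462]
ee_rot: [-3.141, 0.003, -2.024]
force: [-0.4, 0.3, -4.9]
width: 0.0299
gripper_force: 45.0
```

```bash
echo '{"jaw": [0.02,0.02,0.02,0.02,0.02,0.02,0.02,0.02,0.02,0.02,0.02,0.02,0.02],"x": [0.307,0.307,0.307,0.307,0.307,0.307,0.307,0.307,0.307,0.307,0.307,0.307,0.307],"y": [-0.166,-0.166,-0.166,-0.166,-0.166,-0.166,-0.166,-0.166,-0.166,-0.166,-0.166,-0.166,-0.166],"z": [0,0,0,0,0,0,0,0,0,0,0,0,0],"twist": [0,0,0,0,0,0,0,0,0,0,0,0,0]}' | python3 -m creep
python3 - <<'E'
from h import *
T=pose();im=arm.grab_frame("wrist");print(T[:3,3].round(4))
cv2.imwrite("pics/w2f.png",im[:,:,::-1])
p=project("wrist",[[.5065,-.2173,.1385]],T)[0];print(p)
x,y=int(p[0])-80,max(0,int(p[1])-60);print(x,y)
cv2.imwrite("pics/w2.png",cv2.resize(im[y:y+120,x:x+160,::-1],None,fx=5,fy=5,interpolation=cv2.INTER_CUBIC))
E
```

```text
t: 5.73
eef_pos: [0.5489, -0.127, 0.2438]
ee_rot: [3.14, -0.0, -2.023]
force: [-0.0, 0.2, -3.4]
width: 0.0298
gripper_force: 45.0
[ 0.5489 -0.127   0.2438]
[312.01604361  98.34480378]
232 38
```

View pics/w2.png

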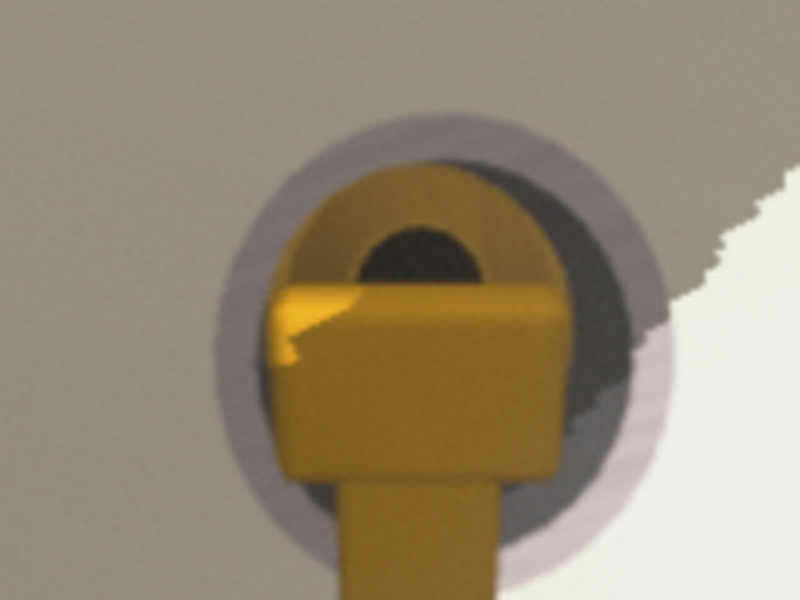

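The wrist crop shows the plug about half hidden by arm b's pad, centred near crop (420,288), which is full-frame (315.8,95.4).

Run:
```python
from h import *
T=pose()
for z in(.137,.1385,.14):print(atz("wrist",(315.8,95.3),z,T))
c=atz("wrist",(315.8,95.3),.1385,T)
print(project("wrist",[c+[.009*np.cos(a),.009*np.sin(a),0] for a in np.radians([64,154,244,334])],T)) 
print("ringpad",atz("wrist",(232+445/5,38+347/5),.05,T))
print(T[:3,:3].T@(c-T[:3,3]))
```

```text
[ 0.5036 -0.2179  0.137 ]
[ 0.5037 -0.2178  0.1385]
[ 0.5037 -0.2177  0.14  ]
[[315.7339216  109.51934075]
 [329.1745333   95.37309161]
 [315.77294182  80.90985272]
 [302.33139939  95.34553863]]
ringpad [ 0.5006 -0.2128  0.05  ]
[0.10158097 0.00105401 0.10560063]
```

```bash
echo '{"jaw": [0.02,0.02,0.02,0.02,0.02,0.02,0.02,0.02,0.02],"x": [0.04,0.08,0.101,0.101,0.101,0.101,0.101,0.101,0.101],"y": [0,0,0,0,0,0,0,0,0],"z": [0,0,0.01,0.03,0.045,0.053,0.053,0.053,0.053],"twist": [0,0,0,0,0,0,0,0,0]}' | python3 -m creep; echo '{"jaw": [0.02,0.02,0.02,0.02,0.02],"x": [0,0,0,0,0],"y": [0,0,0,0,0],"z": [0.002,0.004,0.006,0.006,0.006],"twist": [0,0,0,0,0]}' | python3 -m creep; echo '{"jaw": [0.02,0.02,0.02,0.02,0.02],"x": [0,0,0,0,0],"y": [0,0,0,0,0],"z": [0.001,0.002,0.003,0.003,0.003],"twist": [0,0,0,0,0]}' | python3 -m creep
```

```text
t: 6.53
eef_pos: [0.5061, -0.2183, 0.1926]
ee_rot: [-3.14, 0.0, -2.022]
force: [-0.3, -0.2, -4.0]
width: 0.0292
gripper_force: 45.0
t: 6.95
eef_pos: [0.505, -0.2187, 0.1855]
ee_rot: [3.141, -0.0, -2.024]
force: [-0.1, -0.5, -3.9]
width: 0.0298
gripper_force: 45.0
t: 7.37
eef_pos: [0.505, -0.2187, 0.1825]
ee_rot: [3.141, -0.0, -2.024]
force: [0.1, 0.8, -3.8]
width: 0.0298
gripper_force: 45.0
```

```bash
for i in 1 2; do echo '{"jaw": [0.02,0.02,0.02,0.02],"x": [0,0,0,0],"y": [0,0,0,0],"z": [0.001,0.002,0.002,0.002],"twist": [0,0,0,0]}' | python3 -m creep|sed -n 2,4p; done
```

```text
eef_pos: [0.5051, -0.2187, 0.1805]
ee_rot: [3.141, -0.0, -2.024]
force: [-0.8, 1.0, -4.6]
eef_pos: [0.5051, -0.2187, 0.1785]
ee_rot: [3.141, -0.0, -2.024]
force: [0.8, 0.3, -2.9]
```

```bash
echo '{"jaw": [0.02,0.02,0.02,0.02],"x": [0,0,0,0],"y": [0,0,0,0],"z": [0.001,0.0015,0.0015,0.0015],"twist": [0,0,0,0]}' | python3 -m creep|sed -n 2,4p
```

```text
eef_pos: [0.505, -0.2187, 0.177]
ee_rot: [3.141, -0.0, -2.024]
force: [1.1, 0.6, -3.4]
```

```bash
echo '{"jaw": [0.02,0.02,0.02,0.02],"x": [0,0,0,0],"y": [0,0,0,0],"z": [0.0005,0.001,0.001,0.001],"twist": [0,0,0,0]}' | python3 -m creep|sed -n 2,4p
```

```text
eef_pos: [0.505, -0.2187, 0.176]
ee_rot: [3.141, -0.0, -2.024]
force: [0.4, 0.2, -3.2]
```

```bash
echo '{"jaw": [0.02,0.02,0.02,0.02],"x": [0,0,0,0],"y": [0,0,0,0],"z": [0.0005,0.001,0.001,0.001],"twist": [0,0,0,0]}' | python3 -m creep|sed -n 2,4p
```

```text
eef_pos: [0.5051, -0.2187, 0.175]
ee_rot: [3.142, -0.0, -2.024]
force: [0.6, -0.8, -3.8]
```

```bash
echo '{"jaw": [0.02,0.02,0.02,0.02],"x": [0,0,0,0],"y": [0,0,0,0],"z": [0.0005,0.001,0.001,0.001],"twist": [0,0,0,0]}' | python3 -m creep|sed -n 2,4p
```

```text
eef_pos: [0.505, -0.2188, 0.1741]
ee_rot: [3.141, -0.0, -2.024]
force: [-0.0, 0.0, -2.3]
```

```bash
echo '{"jaw": [0.02,0.02,0.02,0.02],"x": [0,0,0,0],"y": [0,0,0,0],"z": [0.0003,0.0005,0.0005,0.0005],"twist": [0,0,0,0]}' | python3 -m creep|sed -n 2,4p;python3 -c "
from h import *
for i in range(6):
    arm.grab_frame('top');s=arm.get_state();print(s['force'].round(1),s['moment'].round(2))"
```

```text
eef_pos: [0.505, -0.2188, 0.1737]
ee_rot: [3.142, -0.0, -2.024]
force: [-1.4, -1.0, -1.3]
[-1.9 -1.5 -0.8] [-0.51  0.86 -0.  ]
[-1.5 -0.8 -0.1] [-0.53  0.92  0.05]
[-1.1 -1.5 -0. ] [-0.51  0.87  0.01]
[-1.8 -0.9 -0.3] [-0.58  0.92  0.03]
[-1.9 -0.7  0.5] [-0.55  0.95  0.03]
[-2.7 -1.1  0.3] [-0.56  0.93 -0.02]
```

```bash
cat > f.py <<'E'
from h import *
F=[];M=[]
for i in range(5):
    arm.grab_frame('top');s=arm.get_state();F.append(s['force']);M.append(s['moment'])
print(s['eef_pos'].round(4),np.mean(F,0).round(1),np.mean(M,0).round(2),'tool',(pose()[:3,:3].T@np.mean(F,0)).round(1))
E
echo '{"jaw": [0.02,0.02,0.02,0.02,0.02],"x": [0.0006,0.001,0.001,0.001,0.001],"y": [0.0004,0.0007,0.0007,0.0007,0.0007],"z": [-0.0005,-0.0005,0,0.0003,0.0003],"twist": [0,0,0,0,0]}' | python3 -m creep|sed -n 2,4p;python3 f.py
```

```text
eef_pos: [0.5041, -0.2192, 0.1731]
ee_rot: [3.142, 0.0, -2.024]
force: [0.1, 0.5, -3.4]
[ 0.504  -0.2192  0.1732] [-0.4 -0.  -3.5] [ 0.02  0.08 -0.  ] tool [0.2 0.3 3.5]
```

```bash
echo '{"jaw": [0.02,0.02,0.02,0.02],"x": [0,0,0,0],"y": [0,0,0,0],"z": [0.0005,0.001,0.001,0.001],"twist": [0,0,0,0]}' | python3 -m creep|sed -n 2,4p;python3 f.py
```

```text
eef_pos: [0.504, -0.2193, 0.1722]
ee_rot: [3.141, -0.0, -2.024]
force: [0.1, -1.4, -3.9]
[ 0.504  -0.2193  0.1722] [-0.2  0.1 -4.2] [-0.03  0.17  0.03] tool [-0.   0.2  4.2]
```

```bash
echo '{"jaw": [0.02,0.02,0.02,0.02,0.02],"x": [0,0,0,0,0],"y": [0,0,0,0,0],"z": [0.001,0.002,0.003,0.003,0.003],"twist": [0,0,0,0,0]}' | python3 -m creep|sed -n 2,4p;python3 f.py
```

```text
eef_pos: [0.5039, -0.2192, 0.1691]
ee_rot: [3.141, -0.0, -2.024]
force: [-0.4, -0.3, -4.5]
[ 0.5039 -0.2193  0.1692] [-0.8 -0.5 -3.7] [-0.09  0.29 -0.03] tool [0.9 0.5 3.7]
```

```bash
echo '{"jaw": [0.02,0.02,0.02,0.02,0.02],"x": [0,0,0,0,0],"y": [0,0,0,0,0],"z": [0.002,0.004,0.005,0.005,0.005],"twist": [0,0,0,0,0]}' | python3 -m creep|sed -n 2,4p;python3 f.py
```

```text
eef_pos: [0.5039, -0.2192, 0.1641]
ee_rot: [3.141, -0.0, -2.024]
force: [-0.7, 0.3, -4.1]
[ 0.5039 -0.2193  0.1642] [-0.6 -0.8 -4. ] [-0.14  0.39  0.02] tool [0.9 0.2 4. ]
```

```bash
echo '{"jaw": [0.02,0.02,0.02,0.02,0.02,0.02],"x": [0.0004,0.0006,0.0006,0.0006,0.0006,0.0006],"y": [0.0004,0.0005,0.0005,0.0005,0.0005,0.0005],"z": [0.001,0.003,0.005,0.007,0.007,0.007],"twist": [0,0,0,0,0,0]}' | python3 -m creep|sed -n 2,4p;python3 f.py
```

```text
eef_pos: [0.5033, -0.2196, 0.1571]
ee_rot: [3.141, -0.0, -2.024]
force: [-0.2, -0.0, -3.8]
[ 0.5034 -0.2196  0.1574] [ 0.2 -0.4 -3.8] [0.04 0.07 0.01] tool [ 0.2 -0.4  3.8]
```

```bash
echo '{"jaw": [0.02,0.02,0.02,0.02,0.02],"x": [0,0,0,0,0],"y": [0,0,0,0,0],"z": [0.001,0.002,0.003,0.003,0.003],"twist": [0,0,0,0,0]}' | python3 -m creep|sed -n 2,4p;python3 f.py
```

```text
eef_pos: [0.5032, -0.2196, 0.1541]
ee_rot: [3.141, -0.0, -2.024]
force: [-0.1, -0.4, -3.8]
[ 0.5033 -0.2196  0.1543] [-0.4  0.2 -3.5] [ 0.01  0.06 -0.  ] tool [0.  0.4 3.5]
```

Free of lateral force. Next comes the shoulder and plug zone.

```bash
echo '{"jaw": [0.02,0.02,0.02,0.02],"x": [0,0,0,0],"y": [0,0,0,0],"z": [0.001,0.002,0.002,0.002],"twist": [0,0,0,0]}' | python3 -m creep|sed -n 2,4p;python3 f.py
```

```text
eef_pos: [0.5032, -0.2196, 0.1521]
ee_rot: [3.141, -0.0, -2.024]
force: [0.9, 1.0, -4.8]
[ 0.5033 -0.2196  0.1523] [ 0.2 -0.3 -3.5] [ 0.02  0.04 -0.01] tool [ 0.2 -0.3  3.5]
```

```bash
echo '{"jaw": [0.02,0.02,0.02,0.02],"x": [0,0,0,0],"y": [0,0,0,0],"z": [0.0005,0.001,0.001,0.001],"twist": [0,0,0,0]}' | python3 -m creep|sed -n 2,4p;python3 f.py
```

```text
eef_pos: [0.5033, -0.2196, 0.1512]
ee_rot: [3.141, -0.0, -2.024]
force: [0.1, -0.7, -3.1]
[ 0.5034 -0.2196  0.1513] [-0.2 -0.2 -3.8] [0.01 0.06 0.  ] tool [0.3 0.1 3.8]
```

```bash
echo '{"jaw": [0.02,0.02,0.02,0.02],"x": [0,0,0,0],"y": [0,0,0,0],"z": [0.0005,0.001,0.001,0.001],"twist": [0,0,0,0]}' | python3 -m creep|sed -n 2,4p;python3 f.py
```

```text
eef_pos: [0.5033, -0.2196, 0.1502]
ee_rot: [3.142, -0.0, -2.024]
force: [0.2, 0.7, -3.8]
[ 0.5033 -0.2196  0.1503] [-0.1 -0.1 -3.9] [ 0.02  0.06 -0.04] tool [0.1 0.1 3.9]
```

```bash
echo '{"jaw": [0.02,0.02,0.02,0.02],"x": [0,0,0,0],"y": [0,0,0,0],"z": [0.0005,0.001,0.001,0.001],"twist": [0,0,0,0]}' | python3 -m creep|sed -n 2,4p;python3 f.py
```

```text
eef_pos: [0.5034, -0.2196, 0.1493]
ee_rot: [-3.142, -0.0, -2.024]
force: [-0.4, -0.9, -3.2]
[ 0.5034 -0.2196  0.1493] [-0.  -0.4 -3.2] [-0.04 -0.    0.03] tool [ 0.4 -0.2  3.2]
```

```bash
echo '{"jaw": [0.02,0.02,0.02,0.02],"x": [0,0,0,0],"y": [0,0,0,0],"z": [0.0005,0.001,0.001,0.001],"twist": [0,0,0,0]}' | python3 -m creep|sed -n 2,4p;python3 f.py
```

```text
eef_pos: [0.5034, -0.2197, 0.1486]
ee_rot: [-3.141, -0.0, -2.024]
force: [-1.3, 0.1, 2.2]
[ 0.5034 -0.2197  0.1484] [-1.5  0.5  1.8] [0.19 0.5  0.03] tool [ 0.2  1.6 -1.8]
```

```bash
echo '{"jaw": [0.02,0.02,0.02,0.02],"x": [0,0,0,0],"y": [0,0,0,0],"z": [0.0005,0.001,0.001,0.001],"twist": [0,0,0,0]}' | python3 -m creep|sed -n 2,4p;python3 f.py
```

```text
eef_pos: [0.5034, -0.2197, 0.1472]
ee_rot: [-3.142, -0.0, -2.024]
force: [-0.5, 0.5, 0.8]
[ 0.5034 -0.2196  0.1472] [-0.3 -0.   1. ] [-0.06  0.22 -0.03] tool [ 0.2  0.2 -1. ]
```

```bash
echo '{"jaw": [0.02,0.02,0.02,0.02],"x": [0,0,0,0],"y": [0,0,0,0],"z": [0.0005,0.001,0.0015,0.0015],"twist": [0,0,0,0]}' | python3 -m creep|sed -n 2,4p;python3 f.py
```

```text
eef_pos: [0.5034, -0.2196, 0.1457]
ee_rot: [-3.141, 0.0, -2.024]
force: [-0.1, -1.0, 0.1]
[ 0.5034 -0.2196  0.1457] [-0.2 -0.1  0.7] [-0.13  0.1   0.  ] tool [ 0.2  0.1 -0.7]
```

```bash
echo '{"jaw": [0.02,0.02,0.02,0.02],"x": [0,0,0,0],"y": [0,0,0,0],"z": [0.0005,0.001,0.001,0.001],"twist": [0,0,0,0]}' | python3 -m creep|sed -n 2,4p;python3 f.py
```

```text
eef_pos: [0.5034, -0.2196, 0.1447]
ee_rot: [-3.141, 0.0, -2.024]
force: [0.2, -0.4, 1.5]
[ 0.5034 -0.2196  0.1447] [ 0.1 -0.6  0.8] [-0.16 -0.02 -0.  ] tool [ 0.5 -0.3 -0.8]
```

```bash
echo '{"jaw": [0.02,0.02,0.02,0.02],"x": [0,0,0,0],"y": [0,0,0,0],"z": [0.0003,0.0005,0.0005,0.0005],"twist": [0,0,0,0]}' | python3 -m creep|sed -n 2,4p;python3 f.py
```

```text
eef_pos: [0.5034, -0.2196, 0.1443]
ee_rot: [-3.141, 0.0, -2.024]
force: [0.4, -0.2, 1.6]
[ 0.5034 -0.2196  0.1443] [ 0.1 -0.6  1.5] [-0.16 -0.03  0.01] tool [ 0.5 -0.3 -1.5]
```

```bash
echo '{"jaw": [0.02,0.02,0.02,0.02],"x": [0,0,0,0],"y": [0,0,0,0],"z": [0.0003,0.0005,0.0005,0.0005],"twist": [0,0,0,0]}' | python3 -m creep|sed -n 2,4p;python3 f.py
```

```text
eef_pos: [0.5033, -0.2196, 0.1437]
ee_rot: [-3.142, 0.0, -2.024]
force: [0.8, -0.1, 0.3]
[ 0.5033 -0.2196  0.1437] [ 0.4 -0.7  1.3] [-0.2  -0.16 -0.01] tool [ 0.5 -0.7 -1.3]
```

```bash
echo '{"jaw": [0.02,0.02,0.02,0.02],"x": [0,0,0,0],"y": [0,0,0,0],"z": [0.0003,0.0005,0.0005,0.0005],"twist": [0,0,0,0]}' | python3 -m creep|sed -n 2,4p;python3 f.py
```

```text
eef_pos: [0.5033, -0.2196, 0.1432]
ee_rot: [-3.142, 0.0, -2.024]
force: [0.7, 0.5, 1.1]
[ 0.5033 -0.2196  0.1433] [ 0.7 -0.7  1.5] [-0.23 -0.21 -0.01] tool [ 0.4 -0.9 -1.5]
```

```bash
echo '{"jaw": [0.02,0.02,0.02,0.02],"x": [0,0,0,0],"y": [0,0,0,0],"z": [0.0002,0.0003,0.0003,0.0003],"twist": [0,0,0,0]}' | python3 -m creep|sed -n 2,4p;python3 f.py
```

```text
eef_pos: [0.5034, -0.2196, 0.1432]
ee_rot: [-3.141, 0.0, -2.024]
force: [-1.0, -0.7, 4.4]
[ 0.5034 -0.2197  0.1432] [-0.5  0.1  4.3] [0.02 0.2  0.  ] tool [ 0.1  0.5 -4.3]
```

```bash
echo '{"jaw": [0.02,0.02,0.02,0.02,0.02],"x": [0,0,0,0,0],"y": [0,0,0,0,0],"z": [0.0002,0.0004,0.0004,0.0004,0.0004],"twist": [0,0,0,0,0]}' | python3 -m creep|sed -n 1,4p;python3 f.py
```

```text
t: 21.42
eef_pos: [0.5034, -0.2196, 0.1431]
ee_rot: [-3.141, -0.0, -2.024]
force: [-1.7, 0.8, 8.2]
[ 0.5034 -0.2197  0.1431] [-1.6  0.8  7.9] [ 0.32  0.64 -0.02] tool [ 0.   1.8 -7.9]
```

```bash
echo '{"jaw": [0.02,0.02,0.06,0.06,0.06,0.06,0.06,0.06],"x": [0,0,0,0,0,0,0,0],"y": [0,0,0,0,0,0,0,0],"z": [-0.0008,-0.0008,-0.0008,-0.0008,-0.0008,-0.0008,-0.0008,-0.0008],"twist": [0,0,0,0,0,0,0,0]}' | python3 -m creep 20; python3 f.py
```

```text
t: 22.33
eef_pos: [0.5032, -0.2196, 0.1432]
ee_rot: [3.141, -0.0, -2.024]
force: [-0.5, -0.4, 0.2]
width: 0.0586
gripper_force: 0.0
[ 0.5033 -0.2196  0.1434] [ 0.1 -0.2  0.2] [ 0.04  0.04 -0.  ] tool [ 0.1 -0.2 -0.2]
```

```bash
echo '{"jaw": [0.06,0.06,0.03,0.0,0,0,0,0,0,0,0],"x": [0,0,0,0.03,0.06,0.082,0.082,0.082,0.082,0.082,0.082],"y": [0,0,0,0,0,0,0,0,0,0,0],"z": [-0.015,-0.05,-0.07,-0.07,-0.07,-0.065,-0.05,-0.035,-0.03,-0.03,-0.03],"twist": [0,0,0,0,0,0,0,0,0,0,0]}' | python3 -m creep 20
python3 - <<'E'
from h import *
s=[arm.grab_frame(n) for n in("wrist","scene")];print(arm.get_state()['width'])
c=s[1][230:380,140:340,::-1]
cv2.imwrite("pics/v1.png",np.hstack([s[0][:,:,::-1][::2,::2],cv2.resize(c,(480,360),interpolation=cv2.INTER_CUBIC)[:240]]) if 0 else np.hstack([cv2.resize(s[0][:,:,::-1],(400,300)),cv2.resize(c,(400,300),interpolation=cv2.INTER_CUBIC)]))
E
```

```text
t: 23.5
eef_pos: [0.4676, -0.2933, 0.1737]
ee_rot: [3.141, -0.0, -2.023]
force: [0.6, -0.5, 0.3]
width: 0.0057
gripper_force: 0.0
0.0013531667003884758
```

View pics/v1.png

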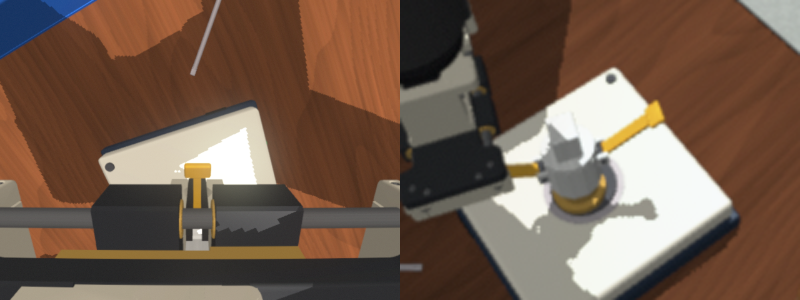

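The left view shows cam_b's pad at wrist pixel (316,272). The right view shows the coupling seated upright with both arms up.

Run:
```python
from h import *
T=pose();print(project("wrist",[T[:3,3]],T));p=atz("wrist",(316,272),.152,T);print(p,T[:3,:3].T@(p-T[:3,3]), np.linalg.norm(p[:2]-[.5034,-.2196]))
```

```text
[[313.92092943 305.43941165]]
[ 0.4637 -0.3001  0.152 ] [0.00802997 0.00105268 0.02228694] 0.08975711670948436
```

```bash
echo '{"jaw": [0,0,0,0,0,0,0,0],"x": [0.002,0.002,0.002,0.002,0.002,0.002,0.002,0.002],"y": [0,0,0,0,0,0,0,0],"z": [0.008,0.012,0.016,0.019,0.022,0.025,0.028,0.028],"twist": [0,0,0,0,0,0,0,0]}' | python3 -m creep|sed -n 1,4p; python3 f.py
```

```text
t: 24.27
eef_pos: [0.4663, -0.2953, 0.145]
ee_rot: [3.141, -0.001, -2.024]
force: [-0.6, -1.6, 1.6]
[ 0.4667 -0.2951  0.1455] [-0.2 -0.2  0.3] [-0.1   0.13  0.01] tool [ 0.3  0.1 -0.3]
```

```bash
echo '{"jaw": [0,0,0,0,0,0],"x": [0,0,0,0,0,0],"y": [0,0,0,0,0,0],"z": [0.003,0.006,0.009,0.012,0.015,0.018],"twist": [0,0,0,0,0,0]}' | python3 -m creep|sed -n 1,4p; echo '{"jaw": [0,0,0,0,0,0],"x": [0,0,0,0,0,0],"y": [0,0,0,0,0,0],"z": [0.003,0.006,0.009,0.012,0.015,0.018],"twist": [0,0,0,0,0,0]}' | python3 -m creep|sed -n 1,4p;python3 f.py
```

```text
t: 25.02
eef_pos: [0.4665, -0.2952, 0.127]
ee_rot: [3.142, -0.0, -2.024]
force: [-0.8, -1.9, 2.4]
t: 25.52
eef_pos: [0.4666, -0.2951, 0.1091]
ee_rot: [-3.141, 0.0, -2.024]
force: [-0.5, -0.7, 2.1]
[ 0.4665 -0.295   0.1092] [ 0.1 -0.5  0.8] [-0.09  0.09 -0.  ] tool [ 0.4 -0.3 -0.8]
```

Pressing works at about 2 N. Continuing to near the stop at about z 0.085.

```bash
echo '{"jaw": [0,0,0,0,0,0],"x": [0,0,0,0,0,0],"y": [0,0,0,0,0,0],"z": [0.003,0.006,0.009,0.012,0.015,0.018],"twist": [0,0,0,0,0,0]}' | python3 -m creep|sed -n 1,4p;python3 f.py
```

```text
t: 26.27
eef_pos: [0.4667, -0.2951, 0.0911]
ee_rot: [-3.141, 0.0, -2.024]
force: [-0.5, 0.8, 2.2]
[ 0.4663 -0.2951  0.0912] [ 0.4 -0.5  0.9] [ 0.05 -0.05 -0.01] tool [ 0.3 -0.6 -0.9]
```

```bash
echo '{"jaw": [0,0,0,0],"x": [0,0,0,0],"y": [0,0,0,0],"z": [0.001,0.002,0.003,0.003],"twist": [0,0,0,0]}' | python3 -m creep|sed -n 1,4p;python3 f.py
```

```text
t: 26.85
eef_pos: [0.4666, -0.2951, 0.0883]
ee_rot: [-3.141, 0.0, -2.024]
force: [-0.4, 1.2, 2.1]
[ 0.4666 -0.2951  0.0884] [0.3 0.4 2. ] [ 0.18 -0.01 -0.01] tool [-0.5 -0.1 -2. ]
```

```bash
echo '{"jaw": [0,0,0],"x": [0,0,0],"y": [0,0,0],"z": [0.0005,0.001,0.001],"twist": [0,0,0]}' | python3 -m creep|sed -n 1,4p;python3 f.py
```

```text
t: 27.35
eef_pos: [0.4666, -0.2951, 0.0873]
ee_rot: [-3.142, -0.0, -2.024]
force: [-0.2, -0.5, 1.9]
[ 0.4666 -0.2951  0.0874] [0.1 0.2 2. ] [ 0.18 -0.04  0.01] tool [-0.2  0.  -2. ]
```

```bash
echo '{"jaw": [0,0,0],"x": [0,0,0],"y": [0,0,0],"z": [0.0005,0.001,0.001],"twist": [0,0,0]}' | python3 -m creep|sed -n 1,4p;python3 f.py
```

```text
t: 27.85
eef_pos: [0.4665, -0.2951, 0.0863]
ee_rot: [3.142, 0.0, -2.024]
force: [0.1, 0.1, 2.9]
[ 0.4665 -0.2952  0.0863] [0.6 0.2 2.3] [ 0.13 -0.04  0.03] tool [-0.5 -0.5 -2.3]
```

```bash
echo '{"jaw": [0,0,0],"x": [0,0,0],"y": [0,0,0],"z": [0.0005,0.001,0.001],"twist": [0,0,0]}' | python3 -m creep|sed -n 1,4p;python3 f.py
```

```text
t: 28.35
eef_pos: [0.4665, -0.2951, 0.0853]
ee_rot: [3.142, -0.0, -2.024]
force: [-0.4, -0.1, 2.1]
[ 0.4665 -0.2951  0.0853] [ 0.3 -0.1  1.9] [ 0.1  -0.04  0.02] tool [-0.  -0.3 -1.9]
```

```bash
echo '{"jaw": [0,0,0],"x": [0,0,0],"y": [0,0,0],"z": [0.0003,0.0005,0.0005],"twist": [0,0,0]}' | python3 -m creep|sed -n 1,4p;python3 f.py
```

```text
t: 28.85
eef_pos: [0.4665, -0.2951, 0.0848]
ee_rot: [3.142, -0.0, -2.024]
force: [0.2, -0.2, 2.5]
[ 0.4666 -0.2951  0.0849] [0.4 0.2 2.1] [ 0.15 -0.02 -0.01] tool [-0.4 -0.3 -2.1]
```

```bash
echo '{"jaw": [0,0,0],"x": [0,0,0],"y": [0,0,0],"z": [0.0005,0.001,0.001],"twist": [0,0,0]}' | python3 -m creep|sed -n 2,4p
```

```text
eef_pos: [0.4665, -0.2951, 0.0837]
ee_rot: [3.141, -0.0, -2.024]
force: [0.8, -0.0, 2.4]
```

```bash
echo '{"jaw": [0,0,0],"x": [0,0,0],"y": [0,0,0],"z": [0.0005,0.001,0.001],"twist": [0,0,0]}' | python3 -m creep|sed -n 2,4p
```

```text
eef_pos: [0.4665, -0.2951, 0.0828]
ee_rot: [3.141, -0.0, -2.024]
force: [1.1, -0.5, 3.4]
```

```bash
echo '{"jaw": [0,0,0],"x": [0,0,0],"y": [0,0,0],"z": [0.0005,0.001,0.001],"twist": [0,0,0]}' | python3 -m creep|sed -n 2,4p
```

```text
eef_pos: [0.4665, -0.2951, 0.0817]
ee_rot: [3.141, -0.0, -2.024]
force: [0.1, -0.4, 2.3]
```

```bash
echo '{"jaw": [0,0,0],"x": [0,0,0],"y": [0,0,0],"z": [0.0005,0.001,0.001],"twist": [0,0,0]}' | python3 -m creep|sed -n 2,4p
```

```text
eef_pos: [0.4665, -0.2951, 0.0807]
ee_rot: [3.141, -0.0, -2.024]
force: [0.8, -0.4, 2.5]
```

```bash
echo '{"jaw": [0,0,0],"x": [0,0,0],"y": [0,0,0],"z": [0.0005,0.001,0.001],"twist": [0,0,0]}' | python3 -m creep|sed -n 2,4p
```

```text
eef_pos: [0.4665, -0.2951, 0.0797]
ee_rot: [3.141, -0.0, -2.024]
force: [0.2, -0.1, 2.6]
```

```bash
echo '{"jaw": [0,0,0],"x": [0,0,0],"y": [0,0,0],"z": [0.0005,0.001,0.001],"twist": [0,0,0]}' | python3 -m creep|sed -n 2,4p
```

```text
eef_pos: [0.4665, -0.2951, 0.0787]
ee_rot: [3.141, -0.0, -2.024]
force: [-0.1, -0.0, 1.8]
```

```bash
echo '{"jaw": [0,0,0],"x": [0,0,0],"y": [0,0,0],"z": [0.0005,0.001,0.001],"twist": [0,0,0]}' | python3 -m creep|sed -n 2,4p;python3 f.py
```

```text
eef_pos: [0.4665, -0.2951, 0.0777]
ee_rot: [3.141, -0.0, -2.024]
force: [-0.4, 0.5, 2.2]
[ 0.4665 -0.2951  0.0778] [ 0.1 -0.4  1.8] [-0.01  0.02  0.  ] tool [ 0.3 -0.3 -1.8]
```

```bash
echo '{"jaw": [0,0,0],"x": [0,0,0],"y": [0,0,0],"z": [0.0005,0.001,0.001],"twist": [0,0,0]}' | python3 -m creep|sed -n 2,4p
```

```text
eef_pos: [0.4666, -0.2951, 0.0768]
ee_rot: [3.142, 0.0, -2.024]
force: [0.5, -0.6, 1.3]
```

```bash
echo '{"jaw": [0,0,0],"x": [0,0,0],"y": [0,0,0],"z": [0.0003,0.0006,0.0006],"twist": [0,0,0]}' | python3 -m creep|sed -n 2,4p;python3 f.py
```

```text
eef_pos: [0.4666, -0.2951, 0.0763]
ee_rot: [-3.141, 0.0, -2.024]
force: [0.2, 0.7, 3.1]
[ 0.4666 -0.2951  0.0763] [0.6 0.6 2.5] [ 0.31 -0.08  0.02] tool [-0.8 -0.2 -2.5]
```

Run:
```python
from h import *
a=arm.grab_frame("wrist")[160:400,155:475,::-1];c=arm.grab_frame("scene")[260:380,140:300,::-1]
cv2.imwrite("pics/v2.png",np.hstack([cv2.resize(x,(400,300),interpolation=cv2.INTER_CUBIC) for x in(a,c)]))
```

```text
(no output)
```

View pics/v2.png

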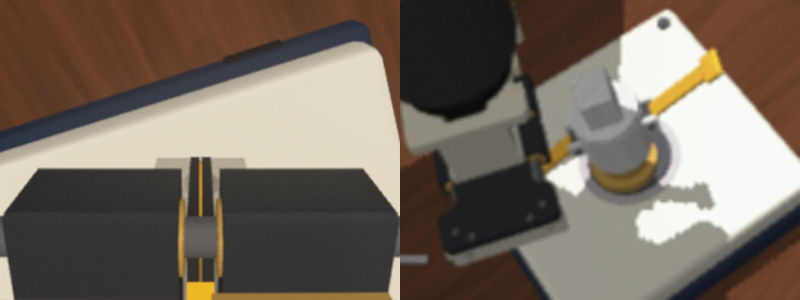

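The scene view shows arm b sloping well down beside the fingers, with arm a still up. I'll keep pressing gently until the stop is felt.

```bash
echo '{"jaw": [0,0,0],"x": [0,0,0],"y": [0,0,0],"z": [0.0004,0.0008,0.0008],"twist": [0,0,0]}' | python3 -m creep|sed -n 2,4p;python3 f.py
```

```text
eef_pos: [0.4667, -0.2951, 0.0755]
ee_rot: [-3.141, 0.0, -2.024]
force: [1.0, 1.7, 3.3]
[ 0.4667 -0.2951  0.0755] [0.9 1.7 3.3] [ 0.64 -0.21 -0.03] tool [-1.9 -0.  -3.3]
```

```bash
echo '{"jaw": [0,0,0],"x": [0,0,0],"y": [0,0,0],"z": [0.0004,0.0006,0.0006],"twist": [0,0,0]}' | python3 -m creep|sed -n 2,4p;python3 f.py
```

```text
eef_pos: [0.4667, -0.2951, 0.0749]
ee_rot: [-3.141, 0.0, -2.024]
force: [2.2, 3.1, 4.6]
[ 0.4666 -0.2951  0.0749] [0.8 2.6 4.2] [ 0.95 -0.37 -0.01] tool [-2.7  0.4 -4.2]
```

```bash
echo '{"jaw": [0,0,0],"x": [0,0,0],"y": [0,0,0],"z": [0.0004,0.0008,0.0008],"twist": [0,0,0]}' | python3 -m creep|sed -n 1,4p;python3 f.py
```

```text
t: 33.2
eef_pos: [0.4662, -0.2954, 0.0739]
ee_rot: [3.141, -0.0, -2.024]
force: [0.7, 0.4, 2.5]
[ 0.4663 -0.2953  0.074 ] [ 0.3 -0.4  3.2] [-0.15 -0.02 -0.03] tool [ 0.2 -0.5 -3.2]
```

```bash
echo '{"jaw": [0,0,0,0,0,0,0,0,0,0,0],"x": [0,0,0,0,-0.04,-0.08,-0.12,-0.15,-0.168,-0.168,-0.168],"y": [0,0,0,0,0,0,0,0,0,0,0],"z": [-0.02,-0.06,-0.1,-0.13,-0.14,-0.14,-0.14,-0.14,-0.12,-0.1,-0.1],"twist": [0,0,0,0,0,0,0,0,0,0,0]}' | python3 -m creep|sed -n 1,4p
python3 - <<'E'
from h import *
a=arm.grab_frame("top")[190:290,345:478,::-1];c=arm.grab_frame("scene")[260:380,140:300,::-1]
cv2.imwrite("pics/v3.png",np.hstack([cv2.resize(x,(400,300),interpolation=cv2.INTER_CUBIC) for x in(a,c)]))
# predict scene-crop pixels of tip_b for several joint values
ax=np.array([.5034,-.2196]);u=np.array([-.437,-.9])
for q in(0.35,.9,1.1,1.22):
    e=np.radians(35)-q;r=.029+.067*np.cos(e);p=np.r_[ax+u*r,.113+.067*np.sin(e)]
    s=project("scene",p)[0];t=project("top",p)[0]
    print(q,((s-[140,260])*2.5+[400,0]).round(),((t-[345,190])*3).round())
E
```

```text
t: 34.37
eef_pos: [0.5376, -0.1425, 0.1698]
ee_rot: [3.135, -0.002, -2.023]
force: [-0.4, 0.4, -0.7]
0.35 [482. 153.] [294. 176.]
0.9 [495. 175.] [286. 183.]
1.1 [505. 180.] [278. 183.]
1.22 [512. 183.] [272. 183.]
```

View pics/v3.png

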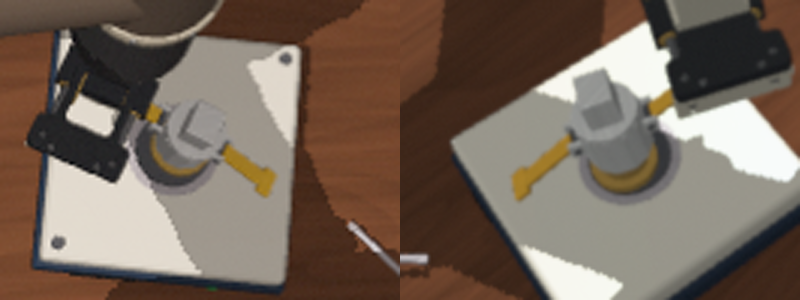

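Pad b appears at top-crop (266,183) and scene-crop (523,187). That matches or goes past the 1.22 rad prediction, so arm b is fully down and arm a is still up. Pressing arm a next.

```bash
echo '{"jaw": [0,0,0,0,0,0,0,0,0,0],"x": [0,0,0,0,0,0,0,0,0,0],"y": [0,0,0,0,0,0,0,0,0,0],"z": [0.005,0.01,0.014,0.017,0.02,0.023,0.026,0.029,0.032,0.035],"twist": [0,0,0,0,0,0,0,0,0,0]}' | python3 -m creep|sed -n 1,4p
```

```text
t: 35.3
eef_pos: [0.5402, -0.144, 0.1389]
ee_rot: [-3.141, 0.0, -2.024]
force: [-0.1, 0.3, 2.4]
```

```bash
echo '{"jaw": [0,0,0,0,0,0,0,0,0,0],"x": [0,0,0,0,0,0,0,0,0,0],"y": [0,0,0,0,0,0,0,0,0,0],"z": [0.003,0.006,0.009,0.012,0.015,0.018,0.021,0.024,0.027,0.03],"twist": [0,0,0,0,0,0,0,0,0,0]}' | python3 -m creep|sed -n 1,4p
```

```text
t: 36.13
eef_pos: [0.5401, -0.1441, 0.1088]
ee_rot: [-3.142, -0.0, -2.024]
force: [-0.2, -0.1, 2.3]
```

```bash
echo '{"jaw": [0,0,0,0,0],"x": [0,0,0,0,0],"y": [0,0,0,0,0],"z": [0.003,0.006,0.009,0.012,0.014],"twist": [0,0,0,0,0]}' | python3 -m creep|sed -n 1,4p;python3 f.py
```

```text
t: 36.55
eef_pos: [0.5399, -0.1442, 0.0946]
ee_rot: [3.141, -0.0, -2.024]
force: [-0.9, -0.6, 2.3]
[ 0.5399 -0.1439  0.0948] [ 0.2 -0.5  0.7] [-0.04  0.06  0.  ] tool [ 0.4 -0.4 -0.7]
```

```bash
echo '{"jaw": [0,0,0,0,0],"x": [0,0,0,0,0],"y": [0,0,0,0,0],"z": [0.002,0.004,0.006,0.008,0.008],"twist": [0,0,0,0,0]}' | python3 -m creep|sed -n 1,4p
```

```text
t: 37.22
eef_pos: [0.5401, -0.144, 0.0867]
ee_rot: [3.141, -0.0, -2.024]
force: [0.7, -0.6, 1.8]
```

```bash
echo '{"jaw": [0,0,0,0],"x": [0,0,0,0],"y": [0,0,0,0],"z": [0.001,0.002,0.003,0.003],"twist": [0,0,0,0]}' | python3 -m creep|sed -n 2,4p;python3 f.py
```

```text
eef_pos: [0.5403, -0.1442, 0.0843]
ee_rot: [-3.141, -0.0, -2.024]
force: [-1.4, -0.3, 5.9]
[ 0.5403 -0.1441  0.0843] [-0.5  0.3  5.1] [-0.06  0.23  0.  ] tool [-0.   0.5 -5.1]
```

```bash
echo '{"jaw": [0,0,0,0],"x": [0,0,0,0],"y": [0,0,0,0],"z": [0.001,0.002,0.003,0.003],"twist": [0,0,0,0]}' | python3 -m creep|sed -n 2,4p;python3 f.py
```

```text
eef_pos: [0.5411, -0.1442, 0.0823]
ee_rot: [-3.139, 0.0, -2.023]
force: [-1.5, 0.5, 12.1]
[ 0.541  -0.1442  0.0823] [-1.5  0.9 12.1] [ 0.19  0.62 -0.01] tool [ -0.2   1.7 -12.1]
```

The stop was felt at z≈0.084, as computed. Lifting off and checking.

```bash
echo '{"jaw": [0,0,0,0,0,0,0,0,0,0],"x": [0,0,0,-0.03,-0.07,-0.11,-0.15,-0.18,-0.18,-0.18],"y": [0,0,0,0,0,0,0,0,0,0],"z": [-0.005,-0.04,-0.08,-0.12,-0.15,-0.15,-0.15,-0.15,-0.15,-0.15],"twist": [0,0,0,0,0,0,0,0,0,0]}' | python3 -m creep|sed -n 1,4p
python3 - <<'E'
from h import *
a=arm.grab_frame("top")[190:290,345:478,::-1];c=arm.grab_frame("scene")[260:380,140:300,::-1]
cv2.imwrite("pics/v4.png",np.hstack([cv2.resize(x,(400,300),interpolation=cv2.INTER_CUBIC) for x in(a,c)]))
ax=np.array([.5034,-.2196])
for n,u in(("b",np.array([-.437,-.9])),("a",np.array([.437,.9]))):
  for q in(1.0,1.1,1.22):
    e=np.radians(35)-q;r=.029+.067*np.cos(e);p=np.r_[ax+u*r,.113+.067*np.sin(e)]
    s=project("scene",p)[0];t=project("top",p)[0]
    print(n,q,((s-[140,260])*2.5+[400,0]).round(),((t-[345,190])*3).round())
E
```

```text
t: 39.22
eef_pos: [0.6189, 0.0199, 0.2297]
ee_rot: [3.14, -0.001, -2.021]
force: [-0.6, 0.1, -0.4]
b 1.0 [500. 178.] [282. 183.]
b 1.1 [505. 180.] [278. 183.]
b 1.22 [512. 183.] [272. 183.]
a 1.0 [725. 107.] [ 92. 100.]
a 1.1 [722. 112.] [ 94. 103.]
a 1.22 [718. 118.] [ 98. 107.]
```

View pics/v4.png

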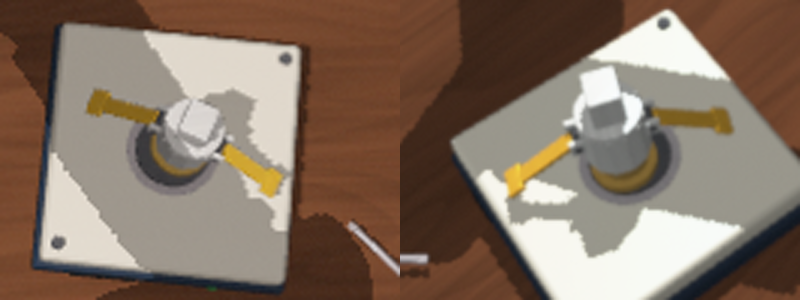

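Run:
```python
from h import *
S=arm.grab_frame("scene")[:,:,::-1];Tp=arm.grab_frame("top")[:,:,::-1]
ax=np.array([.5034,-.2196]);out=[]
for n,im,(x,y,w,h),k in(("scene",S,(175,280,130,65),6),("top",Tp,(367,210,80,50),6)):
  c=cv2.resize(im[y:y+h,x:x+w],None,fx=k,fy=k,interpolation=cv2.INTER_CUBIC)
  for sg in(-1,1):
    u=np.array([.437,.9])*sg;v=np.array([u[1],-u[0]])
    for q,col in((1.05,(255,0,0)),(1.22,(0,0,255))):
      e=np.radians(35)-q;P=[]
      for L,W in((.0,.007),(.059,.007),(.059,.012),(.075,.012),(.075,-.012),(.059,-.012),(.059,-.007),(0,-.007)):
        xy=ax+u*(.029+L*np.cos(e)-.003*np.sin(e))+v*W;P.append([*xy,.113+L*np.sin(e)+.003*np.cos(e)])
      cv2.polylines(c,[np.int32((project(n,P)-[x,y]+.5)*k)],True,col,1)
  out.append(cv2.copyMakeBorder(c,0,0,0,780-c.shape[1],0))
o=np.vstack(out);o=cv2.resize(o,None,fx=min(1,600/o.shape[0]),fy=min(1,600/o.shape[0]));cv2.imwrite("pics/v5.png",o);print(o.shape)
```

```text
(600, 678, 3)
```

View pics/v5.png

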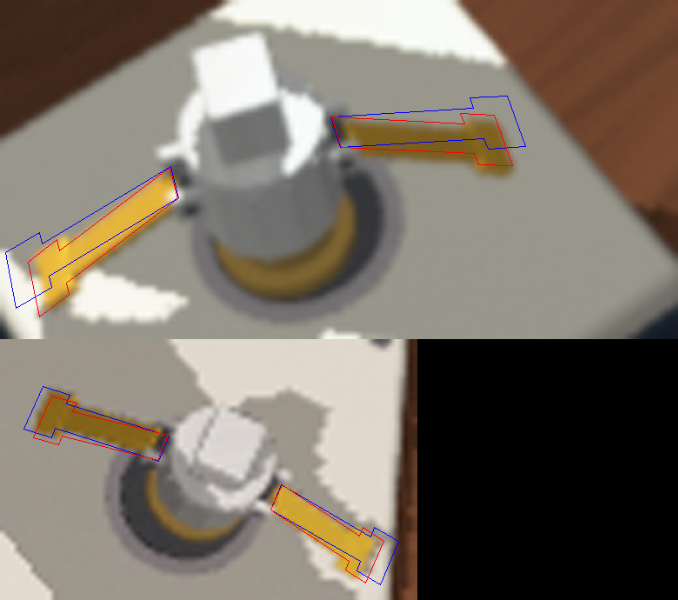

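Both pads match the red 1.22 rad outlines in both views, apart from a small calibration offset. The coupling is upright and home and the gripper is clear.

```bash
python3 -c "
from station import arm
print(arm.job_done())"
```

```text
the job is handed in; nothing more can be done
None
```

The aluminium coupling is fully home on the brass adaptor, both cam arms are down (arm b first, then arm a), the gripper is clear, and the job is handed in; the one overshoot was a brief press of about 12 N on arm a's stop, above your guideline of about 1 kg but under the 15 N limit.

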